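# Find the off-balance rotor arm on the knife edge

### The job

One of the two rotor arms on the balance stand has a hidden off-centre weight. Slide both off their ledges onto the bare middle stretch of the knife edge, let go, and see side by side which one stays level and which one tips. Then set the one that tips down upright and flat in the red scrap tray without dropping it, leaving the true one balanced level on the bare edge and the solder spool and circuit board beyond the stand where they are.

Things in the scene. Friction and masses are not known exactly. Their poses are not given: they have to be found in the camera images.
- edge_mid (a point): Middle of the fixed balance stand's knife edge, on its top, 60 mm above the table. y along the edge (steel ridge 5 mm wide, 360 mm long), x across it, z up. It is bare for 90 mm either way along y: there a true arm stays level, a bad one tips about 22 degrees until its heavy pod rests on the table, held by its groove. An arm is clear of the ledges when its middle is within 68 mm of here along y.
- stand: The stand; origin under edge_mid on the table, same axes. From 90 to 180 mm either way along y: a grey ledge flush with the edge (rails 14 to 46 mm to each side) that holds any arm level. Yellow strips over it (32 to 46 mm to each side, 10 to 15 mm above the edge) stop lifting; end stops at 170 mm. Between the strips it is open from above, 64 mm wide: a finger can push the hub plate towards the middle (push low: pushed at the knob an arm may rear up and jam).
- rotor_a_hub (a point): Orange hub knob, 26 mm across, 32 mm high, on the middle of one of two identical-looking rotor arms (~90 g; see the bodies). This point: knob's centre, 16 mm above the hub plate's top face, 30 mm above the beam's underside (which rests on the edge), 55 mm above the pods' undersides. x along the beam, z up when level. Starts level on either ledge, straddling the edge. One arm (either) has a hidden off-centre weight.
- rotor_b_hub (a point): Orange hub knob, 26 mm across, 32 mm high, on the middle of one of two identical-looking rotor arms (~90 g; see the bodies). This point: knob's centre, 16 mm above the hub plate's top face, 30 mm above the beam's underside (which rests on the edge), 55 mm above the pods' undersides. x along the beam, z up when level. Starts level on either ledge, straddling the edge. One arm (either) has a hidden off-centre weight.
- rotor_a: First rotor arm; origin mid-underside of the beam. Blue beam 200 (x) x 24 (y) x 8 mm, blue hub plate 50 x 44 x 14 mm at its middle (same underside), knob on it; copper pods 30 x 24 x 25 mm hang under its ends (70 to 100 mm from the middle). Two 3 mm lugs under the middle leave a 9 mm groove along y that straddles the knife edge.
- rotor_b: Second rotor arm; origin mid-underside of the beam. Blue beam 200 (x) x 24 (y) x 8 mm, blue hub plate 50 x 44 x 14 mm at its middle (same underside), knob on it; copper pods 30 x 24 x 25 mm hang under its ends (70 to 100 mm from the middle). Two 3 mm lugs under the middle leave a 9 mm groove along y that straddles the knife edge.
- scrap_tray: Red open tray for scrap, fixed, 260 (x) x 130 (y) x 35 mm high, walls and floor 4 to 5 mm; on the left or the right of the stand. Origin at the centre of its underside; x along its long side. An arm lies in it lengthwise on its two pods.
- board_b: Bystander: green circuit board 80 x 60 x 4 mm beyond the stand, origin at the centre of its underside.
- solder_spool: Bystander: upright steel-grey solder spool, 56 mm across, 40 mm high, origin at the centre of its underside.
Things that resemble listed ones, but are neither listed nor needed, are in the scene too. What is shaped like the rotor_b but pink is not meant.

How it is judged:
By the outcome, as a careful person would: the job done as asked, in the order asked, and still so for the second after the job is handed in, with the robot touching nothing.
It also fails if it takes over 58 s, if anything falls off the work surface, if the arm or the gripper's body presses on something with over 40 N, if the wrist force passes 120 N, or if a joint passes its speed limit or range.

### The arm

A 7-joint arm with a two-finger parallel gripper is mounted at the origin on the work surface. World frame = base frame: x ahead of the robot, y to its left, z up, the work surface at z = 0. Lengths are in m, angles in degrees, forces in N, time in s.
With the tool pointing down it reaches from about 0.35 to 0.775 m from the base axis. Payload 3.1 kg.
Tool frame: the origin (TCP) lies on the centre line of the jaws, within the pads' length; the fingertips stand 17 mm ahead of it and the grasp point (between the pads) lies 2 mm behind it (robot.tip_reach is the distance from the TCP to the fingertips, in m); z points along the fingers, y is the direction in which the jaws open and shut (so a half turn about z gives the same grasp; the last joint's range is limited). The gripper opens to 85 mm and grips with 20 to 120 N. Pads are 22 mm wide; open, the fingers measure 114 mm over their backs; the gripper's body (76 mm by 85 mm) begins 54 mm behind the grasp point. The pads swing forward as they close: fully open they stand 13 mm farther back than shut.
Start: joints at [-73.608, 17.813, 0.802, 86.603, -0.252, 75.585, -1.558], TCP at [0.177, 0.521, 0.248] pointing down, gripper open.
Joint ranges: [-154.91, 154.91], [-16.99, 109.72], [-72.82, 74.43], [7.12, 147.25], [-82.49, 262.49], [11.32, 116.49], [-174.64, 174.64]. Speed limits (degrees/s): [159.86, 159.86, 180, 180, 180, 180, 180].

### API

Orientations are given as [roll, pitch, yaw] about the fixed x, y, z axes, in that order (R = Rz(yaw) Ry(pitch) Rx(roll)).
In Python, from station import robot, fingers, vision, workorder, recognise gives the robot as it stands. Calls block until the motion is done:
- robot.move_to(position, orientation): joint-space move of the TCP to a pose.
- robot.line_to(position, orientation=None, velocity=0.15, f_stop=None): straight line of the TCP; orientation=None keeps the orientation; velocity is the mean speed in m/s. With f_stop (N) it stops when the force on the tool has changed by that much, and returns True; else False.
- robot.move_j(angles): joint-space move.
- fingers.gripper_to(opening, force=None): opening from 0.0 (shut) to 1.0 (fully open); force is the grip in N (None keeps the last); returns when the fingers have stopped.
- robot.pause(seconds).
- robot.inverse_kinematics(position, orientation): joint angles nearest the present ones, or None.
- vision.grab_frame(name): name is "scene" or "top" or "wrist"; returns the picture (400x640x3 uint8, red, green, blue); there is no depth.
- vision.calibration(name): a dict with "mtx" (3x3 intrinsics, pixels), "extrinsics" (4x4, takes a point from world to camera coordinates); the wrist camera has in their place "T_tool_cam" (4x4, takes a point from camera to tool coordinates, whose origin is the TCP and whose axes are the flange's). Camera axes: x right, y up, looking along -z (the intrinsics and any distortion apply to the point x, -y, -z); pixel columns grow to the right and rows downward; lengths in m; the calibration is good to about 2 mm. A picture is of the moment at which its call begins: read the wrist's pose just before it. calibration takes no time and is no camera call.
A pose or a line that the arm cannot do raises robot.PlanningError and nothing moves.
- workorder.close_job(): hands the job in, once; it reports no verdict.
Trained networks look in the newest picture that a camera, given by its name, has taken for a name from the list of things; names that differ only in an ending like _2 or _b are one class to them, and where a whole thing is asked for, a point or a joint stands for the part that bears it (a point fixed in the world has none). Each returns a list of dicts, best first, with "p" (0 to 1); they miss things now and then, are a little off and sometimes report something else, mostly with a low value. They report only what shows in the picture. A call takes as long as a camera call. They do not tell look-alikes from the thing itself.
- recognise(label, camera): "rect" ([centre column, centre row, width, height] in pixels, round what is visible of it).
Readings, each from a call of its own:
- robot.current_time_s(): time.
- robot.current_joint_positions(): joint angles.
- robot.current_dq(): joint speeds.
- robot.current_joint_torque(): joint torques, N m.
- robot.current_tool_pos(): TCP position.
- robot.current_eef_rot(): TCP orientation.
- robot.current_contact_force(): force on the tool from outside, world axes, zero at the start.
- robot.current_torque(): the same for the moment, N m.
- robot.current_finger_gap(): opening from 0.0 (shut) to 1.0 (fully open).
Only numpy, scipy, OpenCV 4.12 (cv2) and the standard library are available. Lean on these libraries where they do the work, as an engineer would, in place of code of your own. Each camera call takes 0.05 s, during which the arm holds its last target. There are 200 camera calls.

## Working session

There is one attempt and no reset: what is moved stays moved. The work goes in short steps, each a Python script; the robot and the scene stay as the last script left them, time stands still between calls to the robot, and variables do not carry over. Pictures are saved under pics/ and viewed, about 8 in all and at most 12, crops included, and the job is handed in when it is done.

```bash
mkdir -p pics; ls
python3 - <<'E'
from station import robot,fingers,vision,recognise
import cv2,numpy as np
ims=[]
for n in("scene","top"):
    im=vision.grab_frame(n); cv2.imwrite(f"pics/{n}0.png",im[:,:,::-1]); ims.append(im)
    c=vision.calibration(n); print(n,{k:np.round(np.array(v),3).tolist() for k,v in c.items()})
    for l in("rotor_a_hub","rotor_a","stand","scrap_tray","board_b","solder_spool"):
        print(l,[(round(d["p"],2),np.round(d["rect"]).astype(int).tolist()) for d in recognise(l,n)])
c=vision.calibration("wrist");print({k:np.round(np.array(v),3).tolist() for k,v in c.items()})
print(robot.current_time_s(),robot.tip_reach,robot.current_eef_rot())
E
```

```text
pics
scene {'mtx': [[458.979, 0.0, 321.979], [0.0, 458.979, 206.269], [0.0, 0.0, 1.0]], 'extrinsics': [[-0.578, 0.816, -0.017, 0.272], [-0.633, -0.435, 0.64, 0.25], [0.515, 0.381, 0.768, -1.379], [0.0, 0.0, 0.0, 1.0]]}
rotor_a_hub [(0.8, [288, 183, 65, 53])]
rotor_a [(0.88, [290, 187, 61, 51]), (0.83, [370, 244, 69, 63]), (0.64, [289, 122, 69, 28])]
stand [(0.17, [368, 245, 71, 60])]
scrap_tray [(0.79, [203, 173, 100, 86])]
board_b [(0.78, [301, 315, 31, 39]), (0.6, [203, 172, 103, 82]), (0.49, [367, 243, 67, 64])]
solder_spool [(0.86, [212, 252, 26, 29]), (0.49, [288, 187, 63, 51]), (0.32, [203, 172, 104, 79])]
top {'mtx': [[463.152, 0.0, 325.205], [0.0, 463.152, 199.089], [0.0, 0.0, 1.0]], 'extrinsics': [[0.009, -1.0, -0.015, 0.013], [0.998, 0.008, 0.061, -0.463], [-0.061, -0.016, 0.998, -1.221], [0.0, 0.0, 0.0, 1.0]]}
rotor_a_hub [(0.87, [380, 210, 23, 78])]
rotor_a [(0.97, [279, 191, 22, 76]), (0.92, [446, 293, 75, 33]), (0.84, [381, 206, 23, 76])]
stand [(0.73, [325, 199, 146, 64]), (0.28, [380, 208, 23, 82])]
scrap_tray [(0.82, [467, 184, 61, 106])]
board_b [(0.87, [299, 117, 33, 33])]
solder_spool [(0.57, [393, 117, 21, 25])]
{'mtx': [[335.363, 0.0, 323.475], [0.0, 335.363, 207.249], [0.0, 0.0, 1.0]], 'T_tool_cam': [[0.001, 0.956, 0.294, 0.075], [1.0, -0.0, -0.001, 0.001], [-0.001, 0.294, -0.956, -0.125], [0.0, 0.0, 0.0, 1.0]]}
0.7 0.017 [ 1.79998433e+02 -1.18497407e-03  1.61222844e+02]
```

View pics/scene0.png

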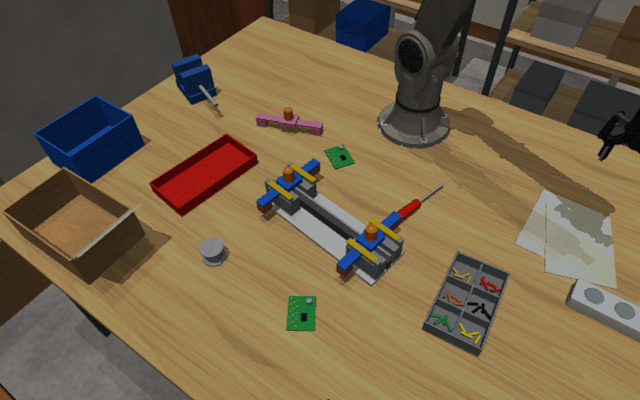

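View pics/top0.png

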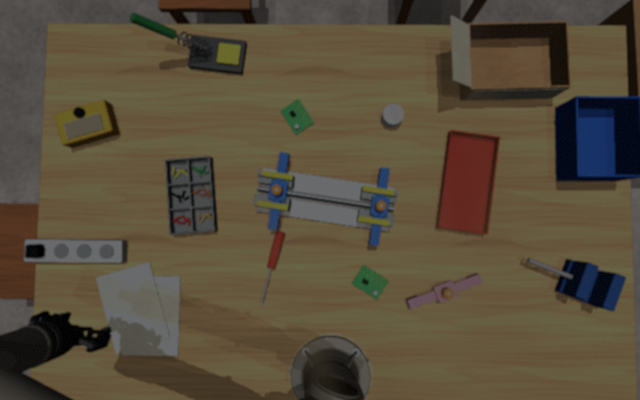

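The two blue arms sit on the stand, at about (279,191) and (380,207) in the top view. The pink look-alike at (446,292) is not meant. The red tray is at (467,184), spool at (393,117) and board beyond the stand at (298,117); the board at (370,282) is nearer the robot, so it is a decoy. Next I get rough positions from these views, then look from the wrist.

```bash
cat > h.py <<'E'
from station import robot,fingers,vision,recognise,workorder
import cv2,numpy as np
from scipy.spatial.transform import Rotation as R
def cam(n,pose=None):
    c=vision.calibration(n)
    if n!="wrist":
        T=np.linalg.inv(np.array(c["extrinsics"]))
    else:
        p,r=pose; A=np.eye(4);A[:3,:3]=R.from_euler("xyz",r,degrees=True).as_matrix();A[:3,3]=p
        T=A@np.array(c["T_tool_cam"])
    return np.array(c["mtx"]),T,c.get("dist")
def ray(C,uv):
    K,T,_=C; d=np.linalg.inv(K)@[uv[0],uv[1],1.]; d=T[:3,:3]@[d[0],-d[1],-d[2]]
    return T[:3,3],d/np.linalg.norm(d)
def onz(C,uv,z):
    o,d=ray(C,uv); return o+d*(z-o[2])/d[2]
def proj(C,P):
    K,T,_=C; q=np.linalg.inv(T)@np.append(P,1); q=K@[q[0],-q[1],-q[2]]; return q[:2]/q[2]
def tri(obs):
    A=np.zeros((3,3));b=np.zeros(3);L=[]
    for C,uv in obs:
        o,d=ray(C,uv);M=np.eye(3)-np.outer(d,d);A+=M;b+=M@o;L.append((o,d))
    P=np.linalg.solve(A,b); return P,[round(1000*np.linalg.norm(np.cross(P-o,d)),1) for o,d in L]
def blobs(im,kind,amin=40):
    h=cv2.cvtColor(im,cv2.COLOR_RGB2HSV)
    lo,hi={"orange":((9,140,90),(19,255,255)),"red":((0,150,60),(5,255,255)),"blue":((100,130,50),(120,255,255)),"yellow":((22,140,90),(32,255,255))}[kind]
    m=cv2.inRange(h,lo,hi); m=cv2.morphologyEx(m,cv2.MORPH_OPEN,np.ones((3,3),np.uint8))
    n,l,s,c=cv2.connectedComponentsWithStats(m)
    return sorted([(int(s[i,4]),c[i].round(1).tolist(),s[i,:4].tolist()) for i in range(1,n) if s[i,4]>=amin],reverse=True)
def pose(): return robot.current_tool_pos(),robot.current_eef_rot()
def snap(name,n="wrist"):
    p=pose() if n=="wrist" else None
    im=vision.grab_frame(n); cv2.imwrite(f"pics/{name}.png",im[:,:,::-1]); return im,cam(n,p)
E
cat > a.py <<'E'
from h import *
Ct=cam("top");Cs=cam("scene"); print(vision.calibration("top").keys())
for uv in((278,189.5),(380,206)): print(onz(Ct,uv,.09).round(3))
print(tri([(Ct,(278,189.5)),(Cs,(371.5,231))]),tri([(Ct,(380,206)),(Cs,(288,174))]))
print("tray",onz(Ct,(467,184),.03).round(3),onz(Ct,(299,117),.0).round(3),onz(Ct,(393,115),.04).round(3))
for yaw in(-6,174):
  for p in((.47,.13,.1),(.47,-.13,.1),(.5,-.34,.1),(.5,-.34,.25),(.4,0,.25)):
    q=robot.inverse_kinematics(p,[180,0,yaw]); print(yaw,p,None if q is None else np.round(q).tolist())
E
python3 a.py
```

```text
dict_keys(['mtx', 'extrinsics'])
[0.482 0.135 0.09 ]
[ 0.442 -0.121  0.09 ]
(array([0.47970306, 0.13732956, 0.09259032]), [np.float64(3.2), np.float64(3.2)]) (array([ 0.44234962, -0.12089302,  0.08900654]), [np.float64(0.0), np.float64(0.0)])
tray [ 0.505 -0.355  0.03 ] [0.688 0.091 0.   ] [ 0.685 -0.16   0.04 ]
-6 (0.47, 0.13, 0.1) [-48.0, 22.0, 39.0, 109.0, -17.0, 55.0, -98.0]
-6 (0.47, -0.13, 0.1) [-31.0, 28.0, 59.0, 109.0, -29.0, 58.0, -55.0]
-6 (0.5, -0.34, 0.1) [2.0, 37.0, 46.0, 90.0, -29.0, 65.0, -40.0]
-6 (0.5, -0.34, 0.25) [5.0, 29.0, 43.0, 78.0, -19.0, 81.0, -48.0]
-6 (0.4, 0, 0.25) [-44.0, -1.0, 41.0, 108.0, 1.0, 73.0, -99.0]
174 (0.47, 0.13, 0.1) [-36.0, 20.0, 23.0, 109.0, -9.0, 54.0, 75.0]
174 (0.47, -0.13, 0.1) [-26.0, 25.0, 51.0, 109.0, -24.0, 57.0, 120.0]
174 (0.5, -0.34, 0.1) [-4.0, 43.0, 60.0, 91.0, -39.0, 69.0, 147.0]
174 (0.5, -0.34, 0.25) [-2.0, 33.0, 57.0, 79.0, -27.0, 83.0, 138.0]
174 (0.4, 0, 0.25) [-43.0, -1.0, 40.0, 108.0, 1.0, 73.0, 81.0]
```

```bash
cat > b.py <<'E'
from h import *
t=robot.current_time_s()
O=[]
for i,y in enumerate((.09,-.12)):
    robot.move_to([.49,y,.27],[180,0,-8]); robot.pause(.15)
    im,C=snap(f"w{i}"); print(robot.current_time_s()-t, [ (k,blobs(im,k,80)[:5]) for k in("orange","yellow")])
    np.save(f"C{i}.npy",C[1])
    for l in("rotor_a_hub","rotor_a"): print(l,[(round(d["p"],2),np.round(d["rect"]).astype(int).tolist()) for d in recognise(l,"wrist")])
a=cv2.imread("pics/w0.png");b=cv2.imread("pics/w1.png")
cv2.imwrite("pics/w01.png",cv2.resize(np.vstack([a,b]),None,fx=.74,fy=.74))
E
python3 b.py
```

```text
2.125 [('orange', [(532, [562.0, 209.3], [548, 196, 29, 27]), (517, [273.3, 207.3], [260, 194, 28, 27])]), ('yellow', [(1230, [538.8, 160.9], [497, 154, 85, 15]), (1062, [523.7, 236.4], [485, 230, 79, 14]), (951, [261.5, 158.3], [226, 152, 84, 15]), (326, [244.8, 235.0], [232, 229, 27, 13]), (174, [44.3, 173.1], [37, 165, 17, 21])])]
rotor_a_hub [(0.94, [536, 190, 77, 194])]
rotor_a [(0.96, [279, 189, 48, 186]), (0.93, [536, 191, 82, 191]), (0.93, [619, 340, 41, 38])]
3.2750000000000004 [('orange', [(474, [53.0, 236.9], [40, 224, 27, 26]), (453, [334.2, 239.4], [321, 228, 27, 24])]), ('yellow', [(1136, [59.9, 188.4], [19, 181, 83, 15]), (993, [76.9, 260.3], [38, 254, 78, 14]), (979, [327.5, 191.2], [284, 184, 81, 14]), (125, [290.4, 262.2], [286, 256, 11, 13])])]
rotor_a_hub [(0.75, [335, 219, 44, 185])]
rotor_a [(0.8, [82, 216, 86, 180]), (0.61, [485, 345, 155, 79]), (0.39, [94, 31, 105, 62])]
```

View pics/w01.png

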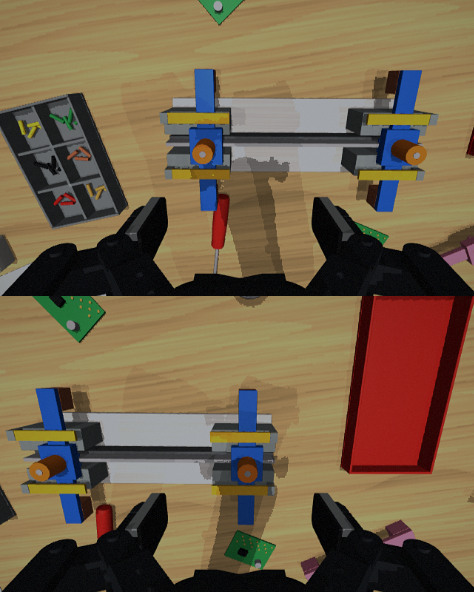

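Both wrist views show the two blue arms straddling the edge at the ledges. Knobs are at (273,207) and (562,209) in w0, and at (53,237) and (334,239) in w1. The tray is bottom right in w1. Triangulating knobs, strips and tray.

```bash
cat > c.py <<'E'
from h import *
K=np.array(vision.calibration("wrist")["mtx"]); C=[(K,np.load(f"C{i}.npy"),None) for i in(0,1)]
Ct=cam("top");Cs=cam("scene")
top=cv2.imread("pics/top0.png")[:,:,::-1].copy(); sc=cv2.imread("pics/scene0.png")[:,:,::-1].copy()
for nm,a,b in(("knobL",(273.3,207.3),(53,236.9)),("knobR",(562,209.3),(334.2,239.4)),("stripLfar",(261.5+6.5-0,159),(59.9,188.4)),("stripRfar",(538.8,160.9),(327.5,191.2))):
    P,r=tri([(C[0],a),(C[1],b)]); print(nm,P.round(4),r,proj(Ct,P).round(1),proj(Cs,P).round(1))
print("top or",blobs(top,"orange",20),blobs(top,"yellow",20)); print("sc or",blobs(sc,"orange",20))
h=cv2.cvtColor(top,cv2.COLOR_RGB2HSV); m=cv2.inRange(h,(0,120,50),(8,255,255))|cv2.inRange(h,(172,120,50),(180,255,255))
cs=max(cv2.findContours(m,0,2)[0],key=cv2.contourArea); bx=cv2.boxPoints(cv2.minAreaRect(cs)); print(cv2.minAreaRect(cs))
print(np.array([onz(Ct,p,.035) for p in bx]).round(3), np.mean([onz(Ct,p,.035) for p in bx],0))
for p in((462,238),(590,239)): print("w1",onz(C[1],p,.035).round(3))
E
python3 c.py
```

```text
knobL [0.4824 0.1389 0.105 ] [np.float64(0.2), np.float64(0.2)] [275.7 188.6] [370.4 228.7]
knobR [ 0.4449 -0.1199  0.1046] [np.float64(0.1), np.float64(0.1)] [380.3 204.6] [287.2 170.3]
stripLfar [0.522  0.1413 0.0745] [np.float64(0.2), np.float64(0.2)] [276.4 174.2] [360.9 249.6]
stripRfar [ 0.4832 -0.1189  0.0689] [np.float64(0.6), np.float64(0.6)] [378.5 190.3] [279. 190.]
top or [] [(386, [228.1, 53.2], [217, 43, 23, 21]), (352, [98.3, 112.5], [83, 100, 27, 33]), (311, [63.4, 122.4], [55, 109, 20, 35]), (107, [372.9, 220.6], [359, 217, 29, 8]), (102, [272.0, 205.0], [258, 202, 29, 7]), (101, [377.5, 190.2], [364, 187, 29, 7]), (101, [276.8, 174.9], [263, 172, 29, 7])]
sc or [(107, [370.4, 231.4], [366, 224, 11, 17]), (80, [3.5, 395.0], [0, 388, 11, 12]), (55, [287.6, 170.2], [283, 166, 10, 8]), (33, [287.1, 177.8], [285, 175, 5, 7])]
((467.9847412109375, 181.8646240234375), (50.9491081237793, 98.59412384033203), 7.594643592834473)
[[ 0.39  -0.273  0.035]
 [ 0.648 -0.308  0.035]
 [ 0.631 -0.44   0.035]
 [ 0.374 -0.403  0.035]] [ 0.51084134 -0.35598976  0.035     ]
w1 [ 0.398 -0.265  0.035]
w1 [ 0.377 -0.411  0.035]
```

```bash
cat > d.py <<'E'
from h import *
import sys
Ct=cam("top"); print("stand ctr top",onz(Ct,(324.8,197.7),.0725).round(4))
Y=-8.4; ax=np.array([np.sin(np.radians(8.4)),np.cos(np.radians(8.4)),0]); ctr=np.array([.464,.0165,0])
def slide(k,s):
    k=np.array([k[0],k[1],0]); tgt=ctr+ax*s; d=ax*((tgt-k)@ax); o=[180,0,Y]
    print("along",((k-ctr)@ax).round(4),"move",np.round(d,4))
    robot.move_to(k+[0,0,.17],o); fingers.gripper_to(.62); robot.line_to(k+[0,0,.095],velocity=.12)
    f0=robot.current_contact_force(); fingers.gripper_to(.1,force=25); f1=robot.current_contact_force()
    print("gap",robot.current_finger_gap(),np.round(np.array(f1)-f0,1),robot.current_tool_pos())
    st=robot.line_to(k+d+[0,0,.095],velocity=.06,f_stop=18)
    print("stop",st,np.round(np.array(robot.current_contact_force())-f0,1),robot.current_tool_pos(),robot.current_time_s())
    return st
if __name__=="__main__":
    if not slide((.4449,-.1199),-.052):
        fingers.gripper_to(.62); robot.pause(.3); p=np.array(robot.current_tool_pos()); robot.line_to(p+[0,0,.09],velocity=.2)
        im,_=snap("s1","scene"); print(robot.current_time_s(),robot.current_contact_force())
E
python3 d.py; python3 -c "
import cv2;a=cv2.imread('pics/s1.png')[120:320,200:460];cv2.imwrite('pics/s1c.png',cv2.resize(a,None,fx=3,fy=3))"
```

```text
stand ctr top [0.463  0.0175 0.0725]
along -0.1377 move [0.0125 0.0848 0.    ]
gap 0.29352491927007035 [-0.8 -0.6  3.9] [ 0.44571402 -0.12012897  0.09589055]
stop False [-1.4 -4.   5.1] [ 0.45828611 -0.03704756  0.09585182] 7.7167
9.05 [-0.13128131 -0.15071627 -0.30175854]
```

View pics/s1c.png

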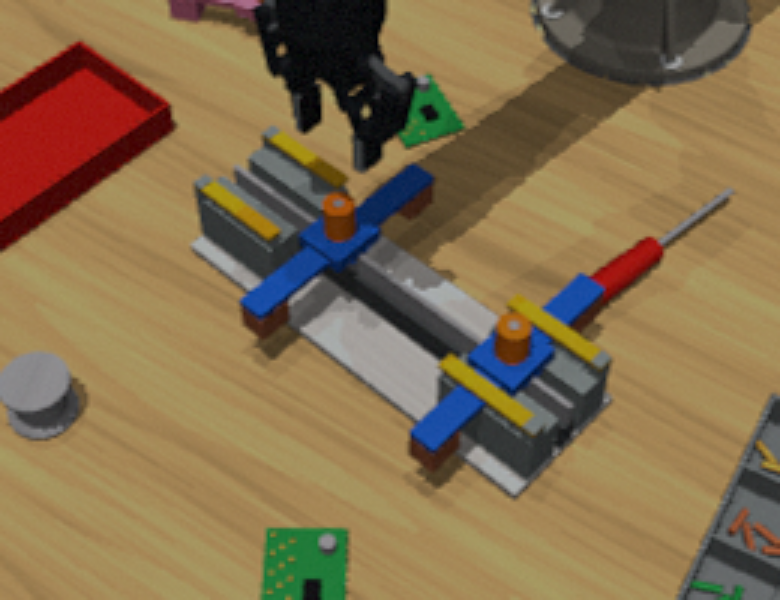

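The right arm (knob at crop (340,215)) stands clear of its ledge on the bare edge and looks level. The left arm is still on its ledge. Now sliding the left one the same way.

Run:
```python
from d import *
if not slide((.4824,.1389),.052):
    fingers.gripper_to(.62); robot.pause(.3); p=np.array(robot.current_tool_pos()); robot.line_to(p+[0,0,.09],velocity=.2)
    robot.line_to([.49,.06,.27],velocity=.3); robot.pause(.2)
    im,_=snap("s2","scene"); w,C=snap("w2"); np.save("C2.npy",C[1]); print(robot.current_time_s(),blobs(w,"orange",80),blobs(im,"orange",20))
    a=cv2.imread('pics/s2.png')[130:310,220:440]; b=cv2.imread('pics/w2.png')
    cv2.imwrite('pics/s2c.png',np.vstack([cv2.resize(a,(440,360)),cv2.resize(b,(440,275))[:240]]))
```

```text
stand ctr top [0.463  0.0175 0.0725]
along 0.1238 move [-0.0105 -0.071  -0.    ]
gap 0.2942955739327881 [-1.1 -1.8  3.1] [0.48321958 0.1390985  0.09596514]
stop False [0.1 2.3 5.7] [0.47304329 0.06917465 0.09590862] 12.4833
14.5083 [(553, [315.8, 192.6], [302, 179, 28, 28]), (527, [434.6, 209.9], [421, 197, 28, 27])] [(101, [312.3, 192.0], [308, 185, 10, 15]), (85, [3.7, 394.9], [0, 388, 11, 12]), (75, [342.4, 217.2], [337, 212, 11, 11]), (29, [287.1, 116.4], [285, 114, 5, 6])]
```

View pics/s2c.png

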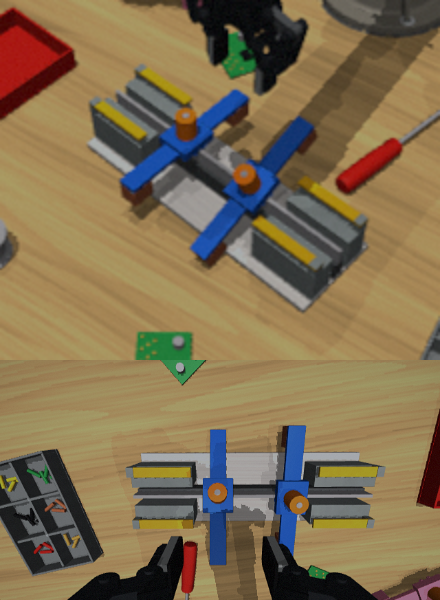

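Now side by side: the right arm stays level (scene crop knob at (186,125)). The left arm (+y, knob at (246,178)) has tipped with its far (+x) pod down on the table, so it is the bad one. I'll grip it with the tool tilted to match, lift and level it.

```bash
cat > e.py <<'E'
from d import *
K=np.array(vision.calibration("wrist")["mtx"]); C2=(K,np.load("C2.npy"),None)
P,r=tri([(C2,(315.8,192.6)),(cam("scene"),(342.4,217.2))]); print("knob top tri",P.round(4),r)
th=21.7; Rz=R.from_euler("z",Y,degrees=True); a=Rz.apply([np.sin(np.radians(th)),0,np.cos(np.radians(th))])
e=np.array([.4725,.0690,.0605]); pred=e+a*.046; print("pred",pred.round(4),"on w2",proj(C2,pred).round(1),proj(cam("scene"),pred).round(1))
o=[180,th,Y]; g=e+a*.0345; up=g+[0,0,.13]
for q,oo in((g+a*.07,o),(g,o),(up,o),(up,[180,0,Y]),([.511,-.356,.24],[180,0,-7.8]),([.511,-.356,.066],[180,0,-7.8])):
    j=robot.inverse_kinematics(list(q),oo); print(None if j is None else np.round(j).tolist())
E
python3 e.py
```

```text
stand ctr top [0.463  0.0175 0.0725]
knob top tri [0.4877 0.0686 0.1   ] [np.float64(0.9), np.float64(0.9)]
pred [0.4893 0.0665 0.1032] on w2 [317.2 192.3] [340.9 216.5]
[-33.0, 39.0, 45.0, 82.0, -25.0, 92.0, -84.0]
[-33.0, 40.0, 42.0, 90.0, -26.0, 83.0, -83.0]
[-35.0, 32.0, 45.0, 82.0, -22.0, 97.0, -87.0]
[-46.0, 14.0, 44.0, 99.0, -10.0, 71.0, -98.0]
[-0.0, 35.0, 57.0, 76.0, -29.0, 83.0, -43.0]
[3.0, 43.0, 48.0, 89.0, -34.0, 64.0, -39.0]
```

```bash
cat > f.py <<'E'
from e import *
e=e+[-.0003,.001,0]; g=e+a*.0345
robot.move_to(g+a*.07,o); robot.line_to(g,velocity=.1)
f0=np.array(robot.current_contact_force()); fingers.gripper_to(.1,force=45); print("gap",robot.current_finger_gap(),(robot.current_contact_force()-f0).round(1))
robot.line_to(g+[0,0,.05],o,velocity=.08)
robot.line_to(e+[0,0,.19],[180,0,Y],velocity=.12)
robot.pause(.2); print(robot.current_finger_gap(),robot.current_time_s(),(robot.current_contact_force()-f0).round(1))
snap("s3","scene"); A=cv2.imread('pics/s3.png')[80:300,220:460]; cv2.imwrite('pics/s3c.png',cv2.resize(A,None,fx=2.5,fy=2.5))
E
python3 f.py
```

```text
stand ctr top [0.463  0.0175 0.0725]
knob top tri [0.4877 0.0686 0.1   ] [np.float64(0.9), np.float64(0.9)]
pred [0.4893 0.0665 0.1032] on w2 [317.2 192.3] [340.9 216.5]
[-33.0, 39.0, 45.0, 82.0, -25.0, 92.0, -84.0]
[-33.0, 40.0, 42.0, 90.0, -26.0, 83.0, -83.0]
[-35.0, 32.0, 45.0, 82.0, -22.0, 97.0, -87.0]
[-46.0, 14.0, 44.0, 99.0, -10.0, 71.0, -98.0]
[-0.0, 35.0, 57.0, 76.0, -29.0, 83.0, -43.0]
[3.0, 43.0, 48.0, 89.0, -34.0, 64.0, -39.0]
gap 0.28839026822655395 [1.6 0.  3.5]
0.28742606074253346 18.3083 [-0.6  0.7 -0.3]
```

View pics/s3c.png

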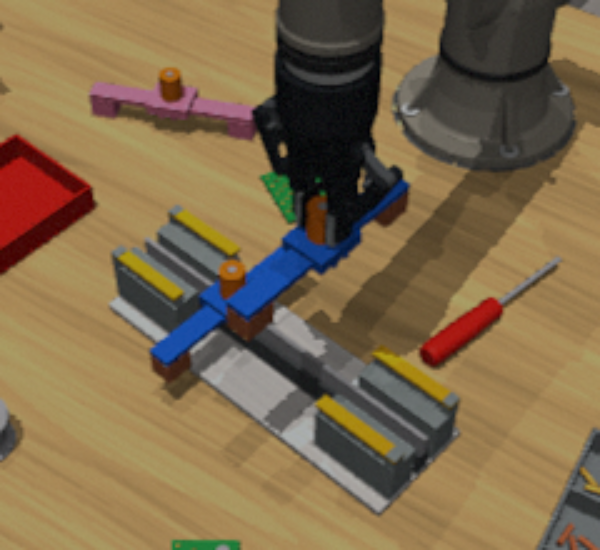

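The bad arm is held level above the stand, and the true one stays level on the bare edge. On to the tray.

```bash
cat > g.py <<'E'
from h import *
o=[180,0,-7.8]; t=np.array([.511,-.356,0])
robot.line_to(t+[0,0,.24],o,velocity=.22); robot.pause(.2)
robot.line_to(t+[0,0,.085],velocity=.12); robot.pause(.2)
print(robot.line_to(t+[0,0,.060],velocity=.02,f_stop=4),robot.current_tool_pos(),robot.current_contact_force(),robot.current_time_s())
snap("s4","scene");snap("t4","top")
A=cv2.imread('pics/s4.png')[90:250,130:350]; B=cv2.imread('pics/t4.png')[110:260,360:540]
cv2.imwrite('pics/s4c.png',np.vstack([cv2.resize(A,(440,320)),cv2.resize(B,(336,280)).copy() if 0 else cv2.copyMakeBorder(cv2.resize(B,(336,280)),0,0,0,104,0)]))
E
python3 g.py
```

```text
True [ 0.51087162 -0.35591161  0.06442693] [0.58264693 0.74724405 5.16807145] 23.2417
```

View pics/s4c.png

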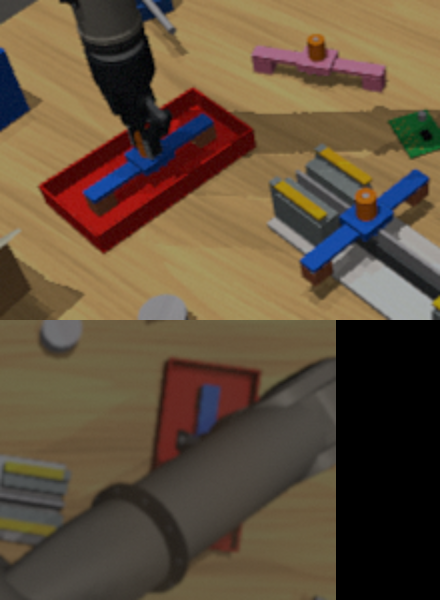

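Contact came at TCP z 0.0644 m, against 0.0645 m expected, and the arm lies inside the tray. Releasing and retreating.

Run:
```python
from h import *
fingers.gripper_to(.55); robot.pause(.2)
p=np.array(robot.current_tool_pos()); robot.line_to(p+[0,0,.06],velocity=.1); robot.line_to([.40,-.36,.30],velocity=.25); robot.pause(.3)
snap("s5","scene");snap("w5"); print(robot.current_time_s())
t,_=snap("t5","top")
A=cv2.imread('pics/s5.png')[90:330,130:390]; B=cv2.imread('pics/w5.png')
cv2.imwrite('pics/s5c.png',np.vstack([cv2.resize(A,(390,360)),cv2.resize(B,(390,240))]))
for l in("board_b","solder_spool"): print(l,[(round(d["p"],2),np.round(d["rect"]).astype(int).tolist()) for d in recognise(l,"top")])
```

```text
26.0167
board_b [(0.8, [296, 116, 35, 30])]
solder_spool [(0.72, [393, 116, 21, 27]), (0.38, [348, 200, 23, 76])]
```

View pics/s5c.png

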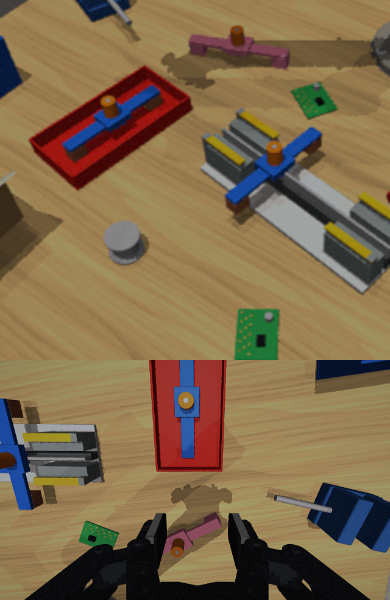

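The bad arm lies upright and flat in the tray at scene crop (110,115). The true one is level on the bare edge at (275,155), and the spool and board are where they were. Handing in.

```bash
python3 -c "
from station import workorder;print(workorder.close_job())"
```

```text
the job is handed in; nothing more can be done
None
```

The job is done and handed in at about 26 s of the 58 s allowed. The rotor arm with the hidden weight is in the red tray, and the true one is still balanced on the bare edge.

- **Test:** I gripped each arm by its knob, slid it onto the bare middle stretch to about 52 mm either side of centre, and let go. The right arm stayed level. The left (+y) arm tipped, far pod down, to within a few millimetres of where a 22° tip would put its knob.
- **Placing:** I gripped the tipped arm with the tool tilted to match, lifted it, levelled it and lowered it slowly into the tray. It touched down at the expected height with about 5 N on the tool, and I released it there.
- **Last checks:** The final pictures show the bad arm upright and flat inside the tray and the true arm level on the bare edge. The spool and board appear within about 3 pixels of their starting places in the top view, which is about the detector's own scatter. No check failed or disagreed. I judged level and flat by eye from the pictures, not by a measured angle.

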